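Nip a thin-walled casting in its fixture with the square T-key, by feel

TASK

Clamp the loose aluminium casting in its fixture: take the orange T-handle key from the tool block, lower it through the hole in the grey clamp housing, feel for the square socket hidden inside and turn the key clockwise until the cam nips the casting firmly against the fixed jaw, but do not crush the thin wall. Then take the key out and stand it back in its hole in the tool block, leaving the casting flat and nipped and everything else where it is.

Things in the scene. Friction and masses are not known exactly. Their poses are not given: they have to be found in the camera images.
- fixture: Aluminium clamping fixture fixed to the bench, base plate 200 x 190 x 20 mm. Origin at its underside, below the casting's place; x along the casting, y from the clamp housing to the fixed jaw, z up. On its -y side a grey clamp housing (92 x 58 mm, top 100 mm above the bench) hides an eccentric cam; on its +y side stands the fixed jaw, at the casting's +x end a dark stop.
- bore (a point): Centre of the mouth of the round hole in the top of the grey clamp housing, 100 mm above the bench, axes as the fixture's. The hole is 27 mm wide with a 3 mm chamfer, through a 12 mm cover; the cam's socket lies straight below.
- socket (a point): Top of the cam's square socket on its vertical axis, 84 mm above the bench, axes as the fixture's (they do not turn with the cam). 18.5 mm across flats, 14 mm deep, floor 70 mm above the bench. How the square stands differs each time and is not known: the key's reduced end goes in 4 mm and rests on the rim until turned to within about 5 degrees of it (or a quarter turn off), then goes on down.
- cam_axis (a point): Same axis, 45 mm above the bench, where the cam presses on the casting; axes as the fixture's. The cam stays put when the key only rubs on it. Clockwise from above tightens: it turns freely (0.15 N m or less), after 30 to 120 degrees pushes the casting up to the jaw, and then the torque climbs by about 0.5 N m in 6 degrees. It stays where it is left; anticlockwise slackens.
- jaw: Fixed jaw, dark steel block 120 x 30 x 46 mm; origin at the middle of its front's lower edge, axes as the fixture's. Before it (on -y) a rubber-faced jaw plate is shimmed out by an unknown 14.5 to 18.5 mm, so the angle of the bite cannot be told beforehand. The rubber gives 1 mm per 12 N; a firm nip is 10 to 30 N on the casting, felt as 0.5 to 1 N m on the key; over 60 N crushes the wall.
- casting: Thin-walled aluminium gearbox cover, an open-topped box 130 x 70 x 38 mm, 0.42 kg, lying loose on four rest buttons between cam and jaw. Origin at the centre of its underside (28 mm above the bench), x along its length, z up.
- key: T-handle key, 131 mm long, 0.38 kg, standing in the tool block, foot 12 mm above the bench, up to 3 degrees off upright. Origin at the centre of its foot, z up. Steel shank 17 mm square, flats along x and y, last 4 mm reduced to 13 mm square; from 105 to 131 mm an orange crossbar, 92 mm long along x, 22 mm thick along y, flat-sided.
- key_grip (a point): Middle of the key's orange crossbar, 118 mm above the tip, axes as the key's: the place to pinch it across its 22 mm thickness.
- key_tip (a point): Centre of the foot of the key's square shank, axes as the key's.
- tool_block: Black tool block on a grey foot, 90 x 200 mm, top 64 mm above the bench, origin at the underside centre, fixed. Two round upright holes 29 mm wide, chamfered 4 mm and 52 mm deep, 110 mm apart along its y: one holds the orange key, the other a hex key.
- hole_a (a point): Centre of the mouth of the tool block's hole at its -y end, 64 mm above the bench; z up.
- hole_b (a point): Centre of the mouth of the tool block's hole at its +y end, 64 mm above the bench; z up.
- hex_key: A similar T-handle key with a red handle and a thin round shank (10 mm): the wrong key, leave it in its hole. Origin at the centre of its foot.
- casting_2: A spare casting like the one in the fixture, in the blue tray (200 x 190 x 30 mm). Bystander; origin at its underside.
- casting_3: The other spare casting in the blue tray. Bystander; origin at its underside.
- mallet: Rubber mallet with a wooden handle, 220 mm, lying on the bench. Bystander.
- brush: Brush, 180 mm, lying on the bench. Bystander.
- plug_gauge: Green plug gauge, 135 mm, lying on the bench. Bystander.
- caliper: Digital caliper, 160 mm, lying on the bench. Bystander.
- oil_bottle: White bottle with red cap, 56 mm wide, 120 mm tall, standing on the bench. Bystander.

How it is judged:
On the way, in this order (a step that is already met when the one before it is completed fails the run):
1. the key is down in the hidden square socket (horizontal distance between key_tip and bore below 0.005 m and height (world z) of key_tip below 0.075 m), for 0.1 s.
2. with the key still in the socket, the casting is nipped against the jaw (height (world z) of key_tip below 0.078 m and horizontal distance between key_tip and bore below 0.006 m and contact force between casting and jaw above 8 N), for 0.2 s.
At the end, for the whole second after the job is handed in: The casting is held against the jaw with more than 8 N, lying flat on its rest buttons (within 3 mm and 3 degrees), and the orange key stands upright (leaning at most 15 degrees in its wide hole) at rest at the bottom of its hole in the tool block (contact force between casting and jaw above 8 N and angle between casting's own z axis and vertical below 0.05 rad and z of casting in the frame of fixture below 0.031 m and (horizontal distance between key_tip and hole_a below 0.011 m or horizontal distance between key_tip and hole_b below 0.011 m) and height (world z) of key_tip below 0.017 m and angle between key's own z axis and vertical below 0.26 rad and linear speed of key below 0.02 m/s); the robot touches nothing.
It fails at once if the casting is crushed (squeezed against the jaw with more than 60 N) (contact force between casting and jaw above 60 N).
It fails at once if another thing on the bench is disturbed (moved more than 20 mm) (distance of any of hex_key, casting_2, casting_3, mallet, brush, plug_gauge, caliper, oil_bottle from where it was at the start of the episode above 0.02 m).
It also fails if it takes over 64 s, if anything falls off the work surface, if the arm or the gripper's body presses on something with over 40 N, if the wrist force passes 120 N, or if a joint passes its speed limit or range.

ROBOT

A 6-joint arm with a two-finger parallel gripper is mounted at the origin on the work surface. World frame = base frame: x ahead of the robot, y to its left, z up, the work surface at z = 0. Lengths are in m, angles in rad, forces in N, time in s.
With the tool pointing down it reaches from about 0.25 to 0.725 m from the base axis. Payload 4 kg.
Tool frame: the origin (TCP) lies at the very end of the fingers, on their centre line; the grasp point (between the pads) lies 19 mm behind it; z points along the fingers, y is the line along which they close (so a half turn about z gives the same grasp; the last joint's range is limited). The gripper opens to 85 mm and grips with 20 to 120 N. Pads are 22 mm wide; open, the fingers measure 114 mm over their backs; the gripper's body (76 mm by 85 mm) begins 54 mm behind the grasp point. The pads swing forward as they close: fully open they stand 13 mm farther back than shut.
Start: joints at [1.106, 0.241, 0.005, 1.335, 0, 1.571], TCP at [0.224, 0.447, 0.231] pointing down, gripper open.
Joint ranges: [-2.72, 2.72], [-1.05, 1.87], [-1.09, 1.28], [-1.99, 2.15], [-1.42, 1.44], [-3.14, 3.14]. Speed limits (rad/s): [2.79, 2.79, 3.14, 3.14, 3.14, 3.14].

INTERFACE

Orientations are given as a unit quaternion [x, y, z, w].
In Python, from workcell import * gives the robot as it stands. The module is installed in compiled form; this text tells all that it offers.
- The arm moves only by the tool send_rows, never from a script. Its argument "steps" is text: rows parted by semicolons, each of 7 numbers parted by spaces: the opening, from -1 (shut) to 1 (fully open), then the shift along the world's x, y, z in m, then the turn, a rotation vector about the world's x, y, z in rad. A call has exactly 5 rows; each row shifts and turns the commanded pose from where the row before left it; what a row does not reach is not made up. A row lasts 1/12 s, in which the tool goes at most 41.7 mm and 7.16 degrees, less where a joint would pass 70% of its speed; a pose out of reach is approached as far as the arm can. A call is refused whole if a number of a shift passes 0.0417 or a number of a turn 0.125, either way. A call with a gripper value outside its range is refused whole. The fingers move at their own pace and stop on an object; the grip force is fixed at half the most. Time passes only in rows, so rows that do not move let the fingers close, or fill a call up. It gives the time, the measured TCP pose, the force, the opening and the grip force at its end, in the units of the state.
- get_obs(): the state, without advancing time (a new reading comes with each control period).
- camera(name): name is "scene" or "top" or "wrist"; returns a dict with "frame" (400x640x3 uint8, red, green, blue), "range_z" (400x640 float32, m along the optical axis (not along the pixel's ray), 0 where there is no reading), "camera_matrix" (3x3 intrinsics, pixels), "extrinsics" (4x4, takes a point from world to camera coordinates); the wrist camera has in their place "T_tool_cam" (4x4, takes a point from camera to tool coordinates, whose origin is the TCP and whose axes are the flange's). Camera axes: x right, y down, z forward; pixel columns grow to the right and rows downward; lengths in m; the calibration is good to about 2 mm. A picture is of the moment at which its call begins: read the wrist's pose just before it.
- job_done(): hands the job in; it is judged then, once.
The state is a dict: "clock": time; "joint_pos": joint angles; "joint_vel": joint speeds; "tau": joint torques, N m; "eef_pos": TCP position; "tool_rot": TCP orientation; "ft_force": force on the tool from outside, world axes, zero at the start; "ft_torque": the same for the moment, N m; "grip_width": finger opening in m; "grasp_force": force on a finger pad.
Only numpy, scipy, OpenCV 4.12 (cv2) and the standard library are available. Lean on these libraries where they do the work, as an engineer would, in place of code of your own. Each camera call takes 0.05 s, during which the arm holds its last target. There are 200 camera calls.

## Working session

There is one attempt and no reset: what is moved stays moved. The work goes in short steps, Python scripts to look and compute and a tool call to move; the robot and the scene stay as the last step left them, time stands still between calls to the robot, and variables do not carry over. Pictures are saved under pics/ and viewed, at most 10 in all, crops included, and the job is handed in when it is done.

Besides the shell and the picture viewer there is one more tool, called after ">>>" as name(argument=value, ...), one argument or row to a line, values as JSON. send_rows: Moves the arm, as the interface text tells. Its arguments: {"type":"object","properties":{"steps":{"type":"string"}},"required":["steps"]}

```bash
mkdir -p pics
cat > h.py <<'E'
from workcell import *
import numpy as np, cv2
from scipy.spatial.transform import Rotation as R
def cloud(c):
    z=c["range_z"];K=c["camera_matrix"];v,u=np.mgrid[:z.shape[0],:z.shape[1]]
    P=np.stack([(u-K[0,2])/K[0,0]*z,(v-K[1,2])/K[1,1]*z,z],-1)
    T=np.linalg.inv(c["extrinsics"]) if "extrinsics" in c else None
    if T is None:
        o=c["obs"];W=np.eye(4);W[:3,:3]=R.from_quat(o["tool_rot"]).as_matrix();W[:3,3]=o["eef_pos"];T=W@c["T_tool_cam"]
    return P@T[:3,:3].T+T[:3,3]
def shot(n,f):
    o=get_obs();c=camera(n);c["obs"]=o
    cv2.imwrite(f"pics/{f}.png",c["frame"][:,:,::-1]);return c,cloud(c)
E
python3 - <<'E'
from h import *
for n in("top","scene"):
    c,P=shot(n,n+"0");np.savez(n+"0.npz",P=P,f=c["frame"])
print(get_obs())
E
```

```text
{'clock': 0.1, 'joint_pos': array([1.10600602e+00, 2.41321867e-01, 3.88328753e-03, 1.33519818e+00,
       7.18471898e-06, 1.57079607e+00]), 'joint_vel': array([ 0.00070888, -0.00201989,  0.0037959 ,  0.00054495,  0.00202046,
        0.00022792]), 'tau': array([ 2.70599839e-04, -3.73137796e+01,  2.53010219e+01,  1.08480093e-02,
        8.21043585e-06, -6.08065193e-06]), 'eef_pos': array([0.22386789, 0.44646449, 0.23051914]), 'tool_rot': array([ 2.30308729e-01,  9.73117178e-01, -8.94653538e-04, -2.15430491e-04]), 'ft_force': array([ 0.83815917, -0.5252827 , -0.23393918]), 'ft_torque': array([0.04702216, 0.035479  , 0.06156175]), 'grasp_force': 0.0, 'grip_width': 0.08539200076155583}
```

View pics/top0.png

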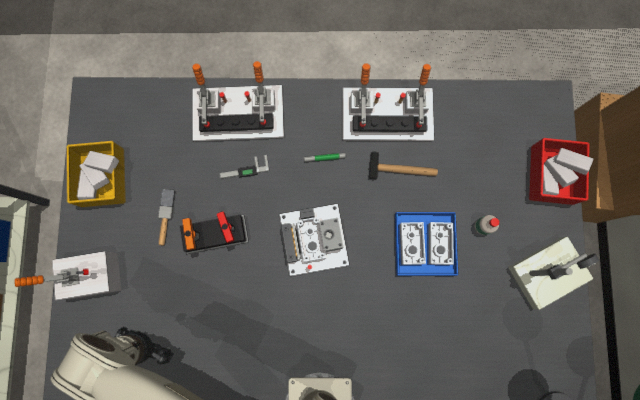

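View pics/scene0.png

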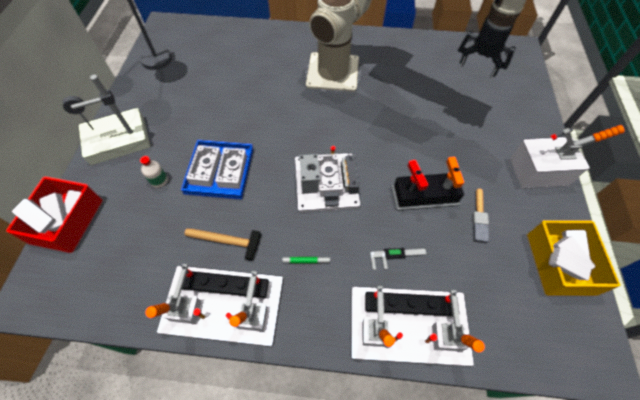

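The top view shows the orange key at about (192,235), the hex key at (225,227), and the bore in the grey housing at about (329,235). The arm base is at the bottom centre. The scene view agrees. Next I'll take coarse positions.

Run:
```python
from h import *
d=np.load("top0.npz");P=d["P"];f=d["f"]
h=cv2.cvtColor(f,cv2.COLOR_RGB2HSV)
def sub(n,m,u0,u1,v0,v1,z0,z1):
    k=np.zeros(m.shape,bool);k[v0:v1,u0:u1]=1;k&=m&(P[...,2]>z0)&(P[...,2]<z1)
    q=P[k];r=cv2.minAreaRect((q[:,:2]*1000).astype(np.float32));print(n,len(q),q.mean(0).round(4),np.median(q[:,2]).round(3),r)
sat=(h[...,1]>150)
sub("orange",sat&(h[...,0]>6)&(h[...,0]<20),175,208,215,255,.12,.17)
sub("red",sat&((h[...,0]<5)|(h[...,0]>174)),210,240,205,250,.1,.2)
sub("housing",sat|True,305,350,205,260,.092,.108)
sub("block",sat|True,170,255,205,260,.055,.07)
sub("jawhi",sat|True,278,305,215,265,.06,.075)
print(P[235,329],P[228:243,322:337,2].round(3))
c=camera("wrist");print(c["T_tool_cam"].round(4),c["camera_matrix"])
```

```text
orange 244 [0.5242 0.3893 0.1404] 0.142 ((525.5565795898438, 390.0303039550781), (90.9377212524414, 25.818065643310547), 10.494430541992188)
red 230 [0.5445 0.2816 0.1396] 0.141 ((546.1263427734375, 283.3323974609375), (91.59896087646484, 29.654129028320312), 22.958797454833984)
housing 508 [ 0.531  -0.0324  0.0994] 0.099 ((531.2752075195312, -31.295120239257812), (92.37354278564453, 58.112022399902344), 10.941839218139648)
block 1050 [0.5363 0.3318 0.063 ] 0.063 ((536.3825073242188, 337.6263122558594), (82.39778137207031, 190.06727600097656), 11.135030746459961)
jawhi 574 [0.5123 0.0873 0.0656] 0.065 ((518.8050537109375, 86.66123962402344), (145.85772705078125, 71.57783508300781), 0.6873167157173157)
[ 0.52943281 -0.02628709  0.06715071] [[0.097 0.098 0.092 0.104 0.101 0.103 0.094 0.102 0.098 0.099 0.094 0.104
  0.103 0.099 0.101]
 [0.1   0.099 0.098 0.101 0.098 0.1   0.098 0.105 0.107 0.098 0.105 0.104
  0.098 0.1   0.098]
 [0.098 0.099 0.098 0.096 0.093 0.094 0.084 0.082 0.077 0.096 0.102 0.096
  0.1   0.099 0.097]
 [0.104 0.105 0.099 0.093 0.081 0.077 0.085 0.081 0.08  0.085 0.08
[... 690 characters left out ...]
98]
 [0.067 0.101 1.654 0.1   0.101 0.096 0.097 0.1   0.097 0.098 0.1   0.099
  0.098 0.102 0.098]
 [0.064 0.097 0.102 0.095 0.1   0.097 0.105 0.097 0.098 0.096 1.654 0.106
  0.099 0.101 0.099]
 [0.075 0.094 0.105 0.098 0.098 0.101 0.099 0.1   0.105 0.096 0.101 0.101
  0.105 0.103 0.096]
 [0.065 0.1   0.092 0.096 0.096 0.097 0.1   0.103 0.096 0.101 0.099 0.104
  0.097 0.099 0.099]]
[[ 3.000e-04 -9.449e-01 -3.274e-01  8.480e-02]
 [ 1.000e+00  4.000e-04 -3.000e-04 -0.000e+00]
 [ 4.000e-04 -3.274e-01  9.449e-01 -1.422e-01]
 [ 0.000e+00  0.000e+00  0.000e+00  1.000e+00]] [[288.33647665   0.         317.58411372]
 [  0.         288.33647665 195.16862367]
 [  0.           0.           1.        ]]
```

>>> send_rows(
  steps="0.5 .03 -.0057 0 0 0 .0646;0.5 .03 -.0057 0 0 0 .0646;0.5 .03 -.0057 0 0 0 .0646;0.5 .03 -.0057 0 0 0 .0646;0.5 .03 -.0057 0 0 0 .0646",
)

```text
clock: 0.57
eef_pos: [0.3752, 0.4179, 0.231]
tool_rot: [0.069, 0.998, -0.0, -0.0]
ft_force: [0.9, -0.5, 1.4]
grip_width: 0.0639
grasp_force: 0.0
```

>>> send_rows(
  steps="0.3 .03 -.0057 0 0 0 .0646;0.3 .03 -.0057 0 0 0 .0646;0.3 .03 -.0057 0 0 0 .0646;0.3 .03 -.0057 0 0 0 .0646;0.3 .015 -.0057 0 0 0 .0646",
)

```text
clock: 0.98
eef_pos: [0.5121, 0.3888, 0.2301]
tool_rot: [-0.091, 0.996, -0.0, 0.0]
ft_force: [-0.7, -0.2, 0.2]
grip_width: 0.0554
grasp_force: 0.0
```

Run:
```python
from h import *
c,P=shot("wrist","w1");np.savez("w1.npz",P=P,f=c["frame"])
o=get_obs();print(o["eef_pos"],o["tool_rot"],o["joint_pos"],o["grip_width"],o["joint_vel"].round(3))
h=cv2.cvtColor(c["frame"],cv2.COLOR_RGB2HSV)
m=(h[...,1]>150)&(h[...,0]>6)&(h[...,0]<20)&(P[...,2]>.137)&(P[...,2]<.16)&(P[...,1]>.33)
q=P[m];print(m.sum(),q.mean(0),cv2.minAreaRect((q[:,:2]*1000).astype(np.float32)))
A=np.c_[q[:,:2],np.ones(len(q))];print(np.linalg.lstsq(A,q[:,2],rcond=None)[0])
```

```text
[0.5137653  0.38752272 0.22969218] [-9.08714263e-02  9.95862059e-01 -9.52399684e-04  4.86561091e-04] [ 0.64723971  0.53906676  0.44332505  1.47523393 -0.00213145  0.46524588] 0.0554153651249172 [ 0.039 -0.038 -0.074  0.001  0.018  0.194]
2173 [0.51947943 0.3922765  0.14236285] ((523.1668090820312, 392.7613220214844), (91.15174102783203, 21.493179321289062), 11.404472351074219)
[ 0.00364557 -0.00082243  0.14079167]
```

View pics/w1.png

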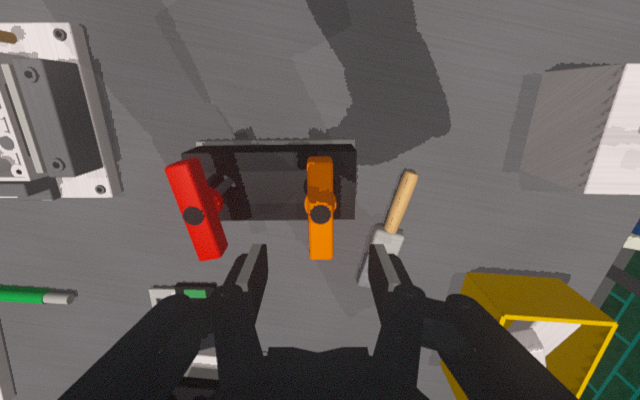

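The wrist view shows the orange bar at about (320,210), between and beyond the fingers, nearly aligned with them. The red key is at (195,210). I'll let the arm settle and remeasure.

>>> send_rows(
  steps="0.3 .01 0 0 0 0 .015;0.3 0 0 0 0 0 0;0.3 0 0 0 0 0 0;0.3 0 0 0 0 0 0;0.3 0 0 0 0 0 0",
)

```text
clock: 1.45
eef_pos: [0.5182, 0.3903, 0.2314]
tool_rot: [-0.098, 0.995, -0.0, -0.0]
ft_force: [-0.0, 0.8, 0.2]
grip_width: 0.0552
grasp_force: 0.0
```

```bash
cat >> h.py <<'E'
def orange(c,P,z0=.137,z1=.16,box=None):
    h=cv2.cvtColor(c["frame"],cv2.COLOR_RGB2HSV)
    m=(h[...,1]>150)&(h[...,0]>6)&(h[...,0]<20)&(P[...,2]>z0)&(P[...,2]<z1)
    if box is not None: m&=(abs(P[...,0]-box[0])<.07)&(abs(P[...,1]-box[1])<.07)
    q=P[m];r=cv2.minAreaRect((q[:,:2]*1000).astype(np.float32));return m.sum(),r,np.linalg.lstsq(np.c_[q[:,:2]-q[:,:2].mean(0),np.ones(len(q))],q[:,2],rcond=None)[0].round(4)
E
python3 - <<'E'
from h import *
o=get_obs();print(o["eef_pos"],o["tool_rot"],o["joint_pos"],o["grip_width"],o["joint_vel"].round(3),o["ft_force"],o["ft_torque"])
c,P=shot("wrist","w2");print(orange(c,P,box=(.52,.39)))
c,P=shot("top","t2");print(orange(c,P,box=(.52,.39)))
E
```

```text
[0.51820412 0.39030308 0.23138143] [-9.82794957e-02  9.95158834e-01 -2.38201989e-05 -1.89382367e-04] [6.45462654e-01 5.50826931e-01 4.67112508e-01 1.48743018e+00
 1.56325199e-04 4.48585826e-01] 0.05519966550071489 [ 0.004 -0.003  0.003 -0.001  0.    -0.004] [-0.01985879  0.81130707  0.24052545] [-0.0044238   0.05699582 -0.03380889]
(np.int64(2204), ((523.2313842773438, 393.1195983886719), (91.0255355834961, 21.956846237182617), 11.43757152557373), array([0.0031, 0.0018, 0.1423]))
(np.int64(124), ((524.5437622070312, 390.86614990234375), (90.37513732910156, 22.126758575439453), 10.505447387695312), array([ 0.0188, -0.0183,  0.1418]))
```

>>> send_rows(
  steps="0.3 .0053 .002 -.02 0 0 0;0.3 0 0 -.03 0 0 0;0.3 0 0 -.03 0 0 0;0.3 0 0 -.03 0 0 0;0.3 0 0 -.01 0 0 0",
)

```text
clock: 1.97
eef_pos: [0.5214, 0.3903, 0.1064]
tool_rot: [-0.098, 0.995, -0.002, -0.003]
ft_force: [-0.8, -1.0, -1.3]
grip_width: 0.056
grasp_force: 0.0
```

>>> send_rows(
  steps="-1 0 0 0 0 0 0;-1 0 0 0 0 0 0;-1 0 0 0 0 0 0;-1 0 0 0 0 0 0;-1 0 0 0 0 0 0",
)

```text
clock: 2.38
eef_pos: [0.5256, 0.393, 0.1138]
tool_rot: [-0.098, 0.995, 0.001, 0.002]
ft_force: [0.7, 0.1, 1.7]
grip_width: 0.0211
grasp_force: 61.0
```

Run:
```python
from h import *
for k,v in get_obs().items(): print(k,np.round(v,4))
```

```text
clock 2.3833
joint_pos [6.4200e-01 6.1270e-01 2.6570e-01 1.2194e+00 2.0000e-04 4.4570e-01]
joint_vel [-0.001  -0.0025 -0.0012 -0.0026  0.0005 -0.    ]
tau [-1.93200e-01 -5.17117e+01  2.35156e+01  7.81000e-02 -1.25600e-01
 -1.00000e-04]
eef_pos [0.5256 0.393  0.1138]
tool_rot [-0.098   0.9952  0.0012  0.0019]
ft_force [0.6754 0.1485 1.7323]
ft_torque [0.0891 0.031  0.0135]
grasp_force 61.044
grip_width 0.0211
```

>>> send_rows(
  steps="-1 0 0 .02 0 0 0;-1 0 0 .035 0 0 0;-1 0 0 .035 0 0 0;-1 0 0 .035 0 0 0;-1 0 0 .035 0 0 0",
)

```text
clock: 2.8
eef_pos: [0.524, 0.3915, 0.273]
tool_rot: [-0.098, 0.995, -0.0, -0.0]
ft_force: [0.3, 1.0, -5.2]
grip_width: 0.021
grasp_force: 60.4
```

>>> send_rows(
  steps="-1 .005 -.02 0 0 0 0;-1 .005 -.03 0 0 0 0;-1 .005 -.03 0 0 0 0;-1 .005 -.03 0 0 0 0;-1 .005 -.03 0 0 0 0",
)

```text
clock: 3.22
eef_pos: [0.5491, 0.2506, 0.2714]
tool_rot: [-0.098, 0.995, -0.0, -0.0]
ft_force: [0.9, 0.3, -4.5]
grip_width: 0.021
grasp_force: 60.3
```

>>> send_rows(
  steps="-1 .005 -.03 0 0 0 0;-1 .005 -.03 0 0 0 0;-1 .005 -.03 0 0 0 0;-1 .005 -.03 0 0 0 0;-1 .005 -.03 0 0 0 0",
)

```text
clock: 3.63
eef_pos: [0.5742, 0.1004, 0.2715]
tool_rot: [-0.098, 0.995, -0.0, -0.0]
ft_force: [0.4, 0.5, -4.0]
grip_width: 0.0209
grasp_force: 60.3
```

>>> send_rows(
  steps="-1 .005 -.03 0 0 0 0;-1 .005 -.03 0 0 0 0;-1 .005 -.03 0 0 0 0;-1 .005 -.03 0 0 0 0;-1 0 -.01 0 0 0 0",
)

```text
clock: 4.05
eef_pos: [0.5947, -0.0326, 0.2712]
tool_rot: [-0.096, 0.995, -0.001, -0.0]
ft_force: [0.2, 0.4, -4.0]
grip_width: 0.0211
grasp_force: 60.4
```

>>> send_rows(
  steps="-1 0 0 0 0 0 0;-1 0 0 0 0 0 0;-1 0 0 0 0 0 0;-1 0 0 0 0 0 0;-1 0 0 0 0 0 0",
)

```text
clock: 4.47
eef_pos: [0.5943, -0.0267, 0.2714]
tool_rot: [-0.099, 0.995, 0.0, 0.0]
ft_force: [0.8, 0.5, -4.5]
grip_width: 0.021
grasp_force: 60.4
```

Run:
```python
from h import *
o=get_obs();print(o["eef_pos"],o["tool_rot"],o["joint_pos"],o["ft_force"],o["ft_torque"],o["grip_width"])
for n in("wrist","scene","top"):
    c,P=shot(n,n+"3");np.savez(n+"3.npz",P=P,f=c["frame"])
    np.savez(n+"3c.npz",**c) if n!="wrist" else 0
```

```text
[ 0.59434552 -0.0267301   0.27141822] [-9.88974834e-02  9.95097622e-01  1.00500885e-04  3.47434656e-05] [-4.50502858e-02  4.25643500e-01  3.70290851e-01  1.51540378e+00
  2.08897333e-04 -2.43169106e-01] [ 0.79815549  0.52438048 -4.53233121] [-0.00264696 -0.04652125  0.04118764] 0.020954022681557636
```

View pics/wrist3.png

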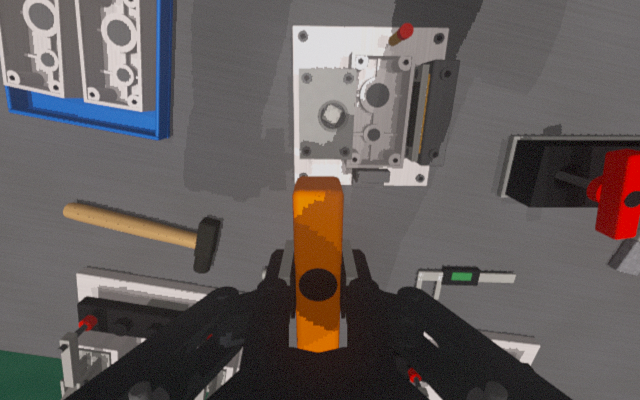

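View pics/scene3.png

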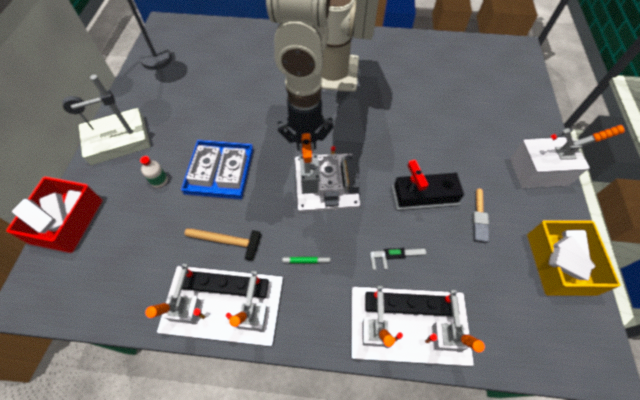

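The wrist view shows the bore at about (333,115) with a bright rotated square visible inside it. The orange bar is centred in the grip. Next I'll measure the bore and the bar tilt, and enlarge the bore.

Run:
```python
from h import *
d=np.load("wrist3.npz");P=d["P"];f=d["f"]
k=np.zeros(P.shape[:2],bool);k[60:170,290:365]=1
H=P[k&(abs(P[...,2]-.1)<.006)];hr=cv2.minAreaRect((H[:,:2]*1000).astype(np.float32));print("housing z",np.median(H[:,2]),hr)
g=cv2.cvtColor(f,cv2.COLOR_RGB2GRAY)
# rim of hole: ellipse by depth mask within local window
w=np.zeros_like(k);w[92:140,308:358]=1
m=(w&((P[...,2]<.094))).astype(np.uint8)
n,l,s,cen=cv2.connectedComponentsWithStats(m);i=1+np.argmax(s[1:,4]);print(s[i],cen[i])
cs,_=cv2.findContours((l==i).astype(np.uint8),cv2.RETR_EXTERNAL,cv2.CHAIN_APPROX_NONE)
e=cv2.fitEllipse(max(cs,key=len));print("ell",e)
import sys
def ray(u,v,z,P=P):
    # plane z intersect via cloud calibration
    o=dict(np.load("o3.npz")) if 0 else None
c=camera("wrist");o=get_obs();W=np.eye(4);W[:3,:3]=R.from_quat(o["tool_rot"]).as_matrix();W[:3,3]=o["eef_pos"];T=W@c["T_tool_cam"];K=c["camera_matrix"]
def hit(u,v,z):
    r=T[:3,:3]@np.linalg.inv(K)@[u,v,1];return T[:3,3]+r*(z-T[2,3])/r[2]
for z in(.1,.097): print("bore",hit(*e[0],z))
# outer chamfer edge width
print(hit(e[0][0]-e[1][0]/2,e[0][1],.1),hit(e[0][0]+e[1][0]/2,e[0][1],.1))
cv2.imwrite("pics/bore.png",cv2.resize(f[85:145,300:365,::-1],None,fx=8,fy=8,interpolation=cv2.INTER_CUBIC))
hsv=cv2.cvtColor(f,cv2.COLOR_RGB2HSV)
b=(hsv[...,1]>150)&(hsv[...,0]>6)&(hsv[...,0]<20);b[:, :285]=0;b[:,350:]=0;b[:170]=0
B=P[b];zt=np.median(B[:,2]);B=B[abs(B[:,2]-zt)<.006]
ctr=B[:,:2].mean(0);print("bar top",len(B),ctr,zt,cv2.minAreaRect((B[:,:2]*1000).astype(np.float32)),np.linalg.lstsq(np.c_[B[:,:2]-ctr,np.ones(len(B))],B[:,2],rcond=None)[0])
t=np.load("top3.npz")["P"]
k=np.zeros(t.shape[:2],bool);k[205:260,305:350]=1
t0=np.load("top0.npz")["P"];m=k&(abs(t0[...,2]-.1)<.01);m2=np.zeros_like(k);m2[228:243,322:337]=1;m2&=(t0[...,2]<.092)&(t0[...,2]>.05);print("top hole",m2[:,:].sum(),np.argwhere(m2).mean(0))
```

```text
housing z 0.0997002700856347 ((529.9710693359375, -30.33155059814453), (92.46533203125, 57.876502990722656), 10.525582313537598)
[320 103  26  26 503] [332.42544732 115.71769384]
ell ((332.4288635253906, 115.7188491821289), (23.937524795532227, 25.04119300842285), 11.171041488647461)
bore [ 0.52809093 -0.02462041  0.1       ]
bore [ 0.52825167 -0.0244371   0.097     ]
[ 0.53055987 -0.03694892  0.1       ] [ 0.52562207 -0.01229223  0.1       ]
bar top 6719 [ 0.58365954 -0.02872931] 0.30005901402103596 ((590.6814575195312, -27.694400787353516), (88.04373931884766, 22.546152114868164), 11.216215133666992) [0.00294666 0.00121212 0.29996215]
top hole 66 [234.31818182 328.25757576]
```

View pics/bore.png

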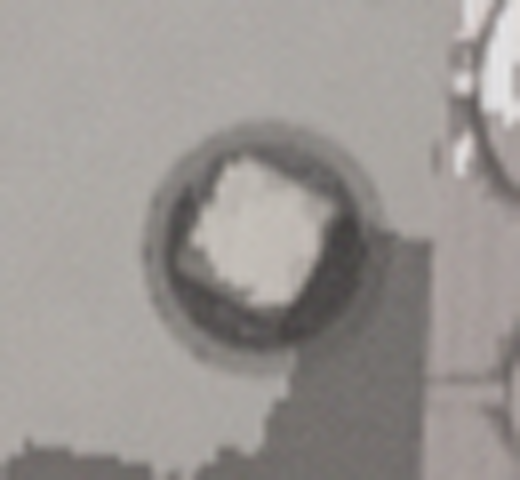

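The enlarged view shows the socket square turned about 30° clockwise relative to the key's flats: corners at (245,155), (340,210), (275,305) and (190,240). I'll move over the bore, pre-turn by 30° and descend.

>>> send_rows(
  steps="-1 -.013 .0004 0 0 0 -.105;-1 -.013 .0004 0 0 0 -.105;-1 -.013 .0005 0 0 0 -.105;-1 -.013 .0005 0 0 0 -.105;-1 -.013 .0004 0 0 0 -.104",
)

```text
clock: 5.08
eef_pos: [0.5288, -0.0255, 0.2714]
tool_rot: [0.165, 0.986, 0.0, 0.0]
ft_force: [0.1, -0.5, -5.7]
grip_width: 0.021
grasp_force: 60.4
```

>>> send_rows(
  steps="-1 0 0 -.02 0 0 0;-1 0 0 -.02 0 0 0;-1 0 0 -.02 0 0 0;-1 0 0 0 0 0 0;-1 0 0 0 0 0 0",
)

```text
clock: 5.5
eef_pos: [0.5284, -0.0257, 0.2106]
tool_rot: [0.163, 0.987, -0.0, -0.001]
ft_force: [0.3, 0.1, -2.8]
grip_width: 0.0211
grasp_force: 60.2
```

```bash
cat >> h.py <<'E'
def st():
    o=get_obs();r=R.from_quat(o["tool_rot"]).as_matrix()
    print(o["eef_pos"].round(4),"yaw y",np.degrees(np.arctan2(r[1,1],r[0,1])).round(2),"tilt",r[:2,2].round(4),"F",o["ft_force"].round(2),"T",o["ft_torque"].round(3),"j",o["joint_pos"].round(2),o["grip_width"].round(4),o["clock"])
E
python3 - <<'E'
from h import *
st()
c,P=shot("wrist","w4");T=c
d=orange(c,P,.2,.26);print(d)
E
```

```text
Traceback (most recent call last):
  File "h.py", line 21, in st
    print(o["eef_pos"].round(4),"yaw y",np.degrees(np.arctan2(r[1,1],r[0,1])).round(2),"tilt",r[:2,2].round(4),"F",o["ft_force"].round(2),"T",o["ft_torque"].round(3),"j",o["joint_pos"].round(2),o["grip_width"].round(4),o["clock"])
                                                                                                                                                                                                  ^^^^^^^^^^^^^^^^^^^^^
AttributeError: 'float' object has no attribute 'round'
```

>>> send_rows(
  steps="-1 .0009 .0012 0 0 0 0;-1 0 0 -.006 0 0 0;-1 0 0 -.006 0 0 0;-1 0 0 -.006 0 0 0;-1 0 0 0 0 0 0",
)

```text
clock: 5.92
eef_pos: [0.5295, -0.0246, 0.1919]
tool_rot: [0.163, 0.987, -0.0, -0.001]
ft_force: [0.6, -0.4, -4.0]
grip_width: 0.021
grasp_force: 60.4
```

```bash
sed -i 's/o\["grip_width"\].round(4)/round(float(o["grip_width"]),4)/' h.py
python3 - <<'E'
from h import *
st()
E
```

```text
[ 0.5295 -0.0246  0.1919] yaw y 71.22 tilt [-0.0024  0.0001] F [ 0.62 -0.43 -4.04] T [-0.049  0.079 -0.07 ] j [-0.05  0.32  0.01  1.26 -0.    0.28] 0.021 5.9167
```

>>> send_rows(
  steps="-1 0 0 -.004 0 0 0;-1 0 0 -.004 0 0 0;-1 0 0 -.002 0 0 0;-1 0 0 -.002 0 0 0;-1 0 0 0 0 0 0",
)

```text
clock: 6.33
eef_pos: [0.53, -0.0247, 0.1808]
tool_rot: [0.163, 0.987, -0.0, -0.0]
ft_force: [-0.6, 0.5, -4.7]
grip_width: 0.0214
grasp_force: 60.4
```

Run:
```python
from h import *
st()
```

```text
[ 0.53   -0.0247  0.1808] yaw y 71.22 tilt [-0.0009  0.    ] F [-0.56  0.52 -4.67] T [-0.014  0.026  0.04 ] j [-0.05  0.33 -0.01  1.23 -0.    0.28] 0.0214 6.3333
```

>>> send_rows(
  steps="-1 0 0 -.001 0 0 0;-1 0 0 -.001 0 0 0;-1 0 0 -.001 0 0 0;-1 0 0 0 0 0 0;-1 0 0 0 0 0 0",
)

```text
clock: 6.75
eef_pos: [0.5303, -0.0247, 0.1783]
tool_rot: [0.163, 0.987, -0.0, 0.0]
ft_force: [-0.2, 0.5, -3.9]
grip_width: 0.0208
grasp_force: 60.4
```

Run:
```python
from h import *
st()
```

```text
[ 0.5303 -0.0247  0.1783] yaw y 71.22 tilt [-0. -0.] F [-0.2   0.47 -3.94] T [ 0.02  -0.041 -0.006] j [-0.05  0.33 -0.01  1.23 -0.    0.28] 0.0208 6.75
```

>>> send_rows(
  steps="-1 0 0 -.0015 0 0 0;-1 0 0 -.0015 0 0 0;-1 0 0 -.001 0 0 0;-1 0 0 0 0 0 0;-1 0 0 0 0 0 0",
)

```text
clock: 7.17
eef_pos: [0.5303, -0.0247, 0.1742]
tool_rot: [0.163, 0.987, -0.0, -0.0]
ft_force: [-1.2, 0.1, -3.4]
grip_width: 0.0212
grasp_force: 60.4
```

Run:
```python
from h import *
st()
```

```text
[ 0.5303 -0.0247  0.1742] yaw y 71.22 tilt [-0.0002  0.    ] F [-1.24  0.07 -3.37] T [-0.045  0.021  0.015] j [-0.05  0.33 -0.02  1.22  0.    0.28] 0.0212 7.1667
```

>>> send_rows(
  steps="-1 0 0 0 0 0 -.05;-1 0 0 0 0 0 -.05;-1 0 0 0 0 0 -.05;-1 0 0 0 0 0 -.05;-1 0 0 0 0 0 0",
)

```text
clock: 7.58
eef_pos: [0.53, -0.0246, 0.1743]
tool_rot: [0.261, 0.965, -0.0, -0.0]
ft_force: [-1.1, 0.3, -3.9]
grip_width: 0.021
grasp_force: 60.5
```

Run:
```python
from h import *
st()
```

```text
[ 0.53   -0.0246  0.1743] yaw y 59.72 tilt [-0.0006 -0.    ] F [-1.09  0.26 -3.9 ] T [-0.002  0.246  0.017] j [-0.05  0.33 -0.02  1.22 -0.    0.48] 0.021 7.5833
```

>>> send_rows(
  steps="-1 0 0 0 0 0 -.05;-1 0 0 0 0 0 -.05;-1 0 0 0 0 0 -.05;-1 0 0 0 0 0 -.05;-1 0 0 0 0 0 0",
)

```text
clock: 8.0
eef_pos: [0.5299, -0.0248, 0.1743]
tool_rot: [0.356, 0.935, -0.0, -0.0]
ft_force: [-1.2, -0.7, -4.1]
grip_width: 0.0209
grasp_force: 60.5
```

Run:
```python
from h import *
st()
```

```text
[ 0.5299 -0.0248  0.1743] yaw y 48.32 tilt [-0.0009 -0.0003] F [-1.21 -0.7  -4.09] T [-0.141  0.356  0.035] j [-0.05  0.33 -0.02  1.22 -0.    0.68] 0.0209 8.0
```

>>> send_rows(
  steps="-1 -.0005 0 0 0 0 -.035;-1 0 0 0 0 0 -.035;-1 0 0 0 0 0 -.035;-1 0 0 0 0 0 -.035;-1 0 0 0 0 0 -.035",
)

```text
clock: 8.42
eef_pos: [0.5296, -0.0249, 0.1743]
tool_rot: [0.436, 0.9, -0.0, -0.0]
ft_force: [-0.2, -1.0, -4.3]
grip_width: 0.0211
grasp_force: 60.5
```

Run:
```python
from h import *
st()
```

```text
[ 0.5296 -0.0249  0.1743] yaw y 38.32 tilt [-0.0005 -0.0006] F [-0.24 -1.04 -4.32] T [-0.212  0.323  0.178] j [-0.05  0.33 -0.02  1.22 -0.    0.86] 0.0211 8.4167
```

>>> send_rows(
  steps="-1 -.0004 -.0003 0 0 0 -.03;-1 0 0 0 0 0 -.03;-1 0 0 0 0 0 -.03;-1 0 0 0 0 0 -.03;-1 0 0 0 0 0 0",
)

```text
clock: 8.83
eef_pos: [0.5293, -0.0251, 0.1743]
tool_rot: [0.489, 0.872, -0.0, -0.0]
ft_force: [-0.4, -1.3, -3.9]
grip_width: 0.0211
grasp_force: 60.4
```

Run:
```python
from h import *
st()
```

```text
[ 0.5293 -0.0251  0.1743] yaw y 31.48 tilt [-0.0002 -0.0002] F [-0.43 -1.28 -3.95] T [-0.165  0.271  0.105] j [-0.05  0.33 -0.02  1.22 -0.    0.97] 0.0211 8.8333
```

Only free drag so far (0.1 N m). I'll go on in 10° steps.

>>> send_rows(
  steps="-1 0 -.0004 0 0 0 -.045;-1 0 0 0 0 0 -.045;-1 0 0 0 0 0 -.045;-1 0 0 0 0 0 -.045;-1 0 0 0 0 0 0",
)

```text
clock: 9.25
eef_pos: [0.5292, -0.0253, 0.1742]
tool_rot: [0.565, 0.825, -0.0, -0.0]
ft_force: [-1.0, 1.1, -3.9]
grip_width: 0.0214
grasp_force: 60.5
```

Run:
```python
from h import *
st()
```

```text
[ 0.5292 -0.0253  0.1742] yaw y 21.16 tilt [-0.0006  0.0001] F [-1.    1.15 -3.93] T [-0.02   0.419  0.015] j [-0.05  0.33 -0.02  1.22  0.    1.15] 0.0214 9.25
```

>>> send_rows(
  steps="-1 -.0004 0 0 0 0 -.045;-1 0 0 0 0 0 -.045;-1 0 0 0 0 0 -.045;-1 0 0 0 0 0 -.045;-1 0 0 0 0 0 0",
)

```text
clock: 9.67
eef_pos: [0.5288, -0.0253, 0.1743]
tool_rot: [0.637, 0.771, -0.0, -0.0]
ft_force: [-1.0, -0.6, -3.9]
grip_width: 0.0209
grasp_force: 60.5
```

Run:
```python
from h import *
st()
```

```text
[ 0.5288 -0.0253  0.1743] yaw y 10.87 tilt [-0.0004  0.0001] F [-0.96 -0.58 -3.88] T [0.004 0.396 0.015] j [-0.05  0.33 -0.02  1.22  0.    1.33] 0.0209 9.6667
```

>>> send_rows(
  steps="-1 -.0004 0 0 0 0 -.045;-1 0 0 0 0 0 -.045;-1 0 0 0 0 0 -.045;-1 0 0 0 0 0 -.045;-1 0 0 0 0 0 0",
)

```text
clock: 10.08
eef_pos: [0.5285, -0.0253, 0.1743]
tool_rot: [0.704, 0.711, -0.0, -0.0]
ft_force: [-0.6, -1.1, -4.4]
grip_width: 0.0212
grasp_force: 60.5
```

Run:
```python
from h import *
st()
```

```text
[ 0.5285 -0.0253  0.1743] yaw y 0.58 tilt [-0.0003  0.0001] F [-0.57 -1.05 -4.4 ] T [0.028 0.302 0.007] j [-0.05  0.33 -0.03  1.22  0.    1.51] 0.0212 10.0833
```

>>> send_rows(
  steps="-1 -.0003 0 0 0 0 -.045;-1 0 0 0 0 0 -.045;-1 0 0 0 0 0 -.045;-1 0 0 0 0 0 -.045;-1 0 0 0 0 0 0",
)

```text
clock: 10.5
eef_pos: [0.5282, -0.0252, 0.1743]
tool_rot: [0.765, 0.645, -0.0, -0.0]
ft_force: [-0.9, 0.0, -3.5]
grip_width: 0.0209
grasp_force: 60.5
```

Run:
```python
from h import *
st()
a=np.load("top0.npz")["P"]
c,P=shot("top","t5")
# casting top edge: height map along fixture y, before vs now
t=np.radians(11);R2=np.array([[np.cos(t),np.sin(t)],[-np.sin(t),np.cos(t)]])
for Q in(a,P):
    q=Q[200:280,270:355].reshape(-1,3);w=(q[:,:2]-[.53,0])@R2.T;k=(abs(q[:,2]-.066)<.006)&(w[:,1]>-.02)&(w[:,1]<.09)
    print(k.sum(),np.histogram(w[k,1],bins=np.arange(-.02,.092,.004))[0])
```

```text
[ 0.5282 -0.0252  0.1743] yaw y -9.73 tilt [-0.0003  0.0002] F [-0.86  0.03 -3.49] T [0.049 0.374 0.052] j [-0.05  0.33 -0.03  1.22  0.    1.69] 0.0209 10.5
437 [ 4  3  1  1 37 14 14 20 12  6  8  7  6  4  7  8  8 15 17 13 33 25 17 31
 44 27 30]
315 [ 0  0  0  0  0  0  0  0  1  7  6  5  5  9  6  5  7  5 14 13 13 49 15 30
 39 34 30]
```

>>> send_rows(
  steps="-1 -.0003 0 0 0 0 -.045;-1 0 0 0 0 0 -.045;-1 0 0 0 0 0 -.045;-1 0 0 0 0 0 -.045;-1 0 0 0 0 0 0",
)

```text
clock: 10.97
eef_pos: [0.5279, -0.0252, 0.1742]
tool_rot: [0.819, 0.573, -0.0, -0.0]
ft_force: [-0.6, 0.3, -4.7]
grip_width: 0.021
grasp_force: 60.5
```

Run:
```python
from h import *
st()
```

```text
[ 0.5279 -0.0252  0.1742] yaw y -20.05 tilt [-0.0003  0.0003] F [-0.62  0.29 -4.68] T [0.15  0.367 0.149] j [-0.05  0.33 -0.03  1.22  0.    1.87] 0.021 10.9667
```

>>> send_rows(
  steps="-1 0 0 0 0 0 -.03;-1 0 0 0 0 0 -.03;-1 0 0 0 0 0 -.03;-1 0 0 0 0 0 -.03;-1 0 0 0 0 0 0",
)

```text
clock: 11.38
eef_pos: [0.5278, -0.0251, 0.1743]
tool_rot: [0.852, 0.523, -0.0, -0.0]
ft_force: [-1.0, 1.0, -3.6]
grip_width: 0.021
grasp_force: 60.5
```

Run:
```python
from h import *
st()
```

```text
[ 0.5278 -0.0251  0.1743] yaw y -26.88 tilt [-0.0005  0.0004] F [-1.05  1.01 -3.64] T [0.216 0.469 0.299] j [-0.05  0.33 -0.03  1.22  0.    1.99] 0.021 11.3833
```

Torque is rising (0.30 N m). I'll add 4°.

>>> send_rows(
  steps="-1 0 0 0 0 0 -.025;-1 0 0 0 0 0 -.025;-1 0 0 0 0 0 -.02;-1 0 0 0 0 0 0;-1 0 0 0 0 0 0",
)

```text
clock: 11.8
eef_pos: [0.5278, -0.0252, 0.1743]
tool_rot: [0.87, 0.492, -0.0, -0.0]
ft_force: [-3.2, 2.3, -2.9]
grip_width: 0.0211
grasp_force: 60.6
```

Run:
```python
from h import *
st()
```

```text
[ 0.5278 -0.0252  0.1743] yaw y -31.02 tilt [-0.0005  0.0004] F [-3.16  2.31 -2.92] T [0.364 0.734 0.387] j [-0.05  0.33 -0.03  1.22  0.    2.06] 0.0211 11.8
```

>>> send_rows(
  steps="-1 0 0 0 0 0 -.025;-1 0 0 0 0 0 -.025;-1 0 0 0 0 0 -.02;-1 0 0 0 0 0 0;-1 0 0 0 0 0 0",
)

```text
clock: 12.22
eef_pos: [0.5278, -0.0252, 0.1743]
tool_rot: [0.887, 0.461, -0.0, -0.0]
ft_force: [-3.2, 2.3, -2.5]
grip_width: 0.021
grasp_force: 60.7
```

Run:
```python
from h import *
st()
```

```text
[ 0.5278 -0.0252  0.1743] yaw y -35.06 tilt [-0.0004  0.0004] F [-3.19  2.31 -2.48] T [0.604 0.976 0.487] j [-0.05  0.33 -0.03  1.22  0.    2.13] 0.021 12.2167
```

>>> send_rows(
  steps="-1 0 0 0 0 0 -.025;-1 0 0 0 0 0 -.025;-1 0 0 0 0 0 -.02;-1 0 0 0 0 0 0;-1 0 0 0 0 0 0",
)

```text
clock: 12.63
eef_pos: [0.5278, -0.0251, 0.1743]
tool_rot: [0.903, 0.43, -0.0, -0.0]
ft_force: [-3.9, 2.4, -1.8]
grip_width: 0.0213
grasp_force: 60.9
```

Run:
```python
from h import *
st()
for _ in range(3):
    c=camera("top");print(get_obs()["ft_torque"])
```

```text
[ 0.5278 -0.0251  0.1743] yaw y -39.07 tilt [-0.0004  0.0004] F [-3.91  2.42 -1.77] T [0.847 1.213 0.604] j [-0.05  0.33 -0.03  1.22  0.    2.2 ] 0.0213 12.6333
[0.89199019 1.18257966 0.60270066]
[0.88442705 1.24617735 0.66503443]
[0.83483883 1.28760307 0.63479152]
```

>>> send_rows(
  steps="-1 0 0 0 0 0 -.03;-1 0 0 0 0 0 -.03;-1 0 0 0 0 0 0;-1 0 0 0 0 0 0;-1 0 0 0 0 0 0",
)

```text
clock: 13.2
eef_pos: [0.5278, -0.0251, 0.1743]
tool_rot: [0.915, 0.403, -0.0, -0.0]
ft_force: [-4.8, 3.0, -1.0]
grip_width: 0.0208
grasp_force: 61.0
```

Run:
```python
from h import *
st()
for _ in range(3):
    c=camera("top");print(get_obs()["ft_torque"])
```

```text
[ 0.5278 -0.0251  0.1743] yaw y -42.5 tilt [-0.0004  0.0004] F [-4.81  2.97 -1.02] T [0.915 1.308 0.657] j [-0.05  0.33 -0.03  1.22  0.    2.26] 0.0208 13.2
[0.90690554 1.29520801 0.69574931]
[0.94093779 1.28766065 0.67189081]
[0.91953838 1.35299624 0.69178712]
```

>>> send_rows(
  steps="-1 0 0 0 0 0 -.03;-1 0 0 0 0 0 -.02;-1 0 0 0 0 0 0;-1 0 0 0 0 0 0;-1 0 0 0 0 0 0",
)

```text
clock: 13.77
eef_pos: [0.5278, -0.0251, 0.1743]
tool_rot: [0.925, 0.38, -0.0, -0.0]
ft_force: [-4.3, 3.3, -1.5]
grip_width: 0.0207
grasp_force: 61.1
```

Run:
```python
from h import *
st()
```

```text
[ 0.5278 -0.0251  0.1743] yaw y -45.34 tilt [-0.0005  0.0005] F [-4.33  3.31 -1.51] T [0.973 1.249 0.828] j [-0.05  0.33 -0.03  1.22  0.    2.31] 0.0207 13.7667
```

>>> send_rows(
  steps="-1 0 0 0 0 0 .025;-1 0 0 0 0 0 .025;-1 0 0 0 0 0 .02;-1 0 0 0 0 0 0;-1 0 0 0 0 0 0",
)

```text
clock: 14.18
eef_pos: [0.5278, -0.0252, 0.1743]
tool_rot: [0.912, 0.411, -0.0, -0.0]
ft_force: [-3.9, 3.8, -1.6]
grip_width: 0.0208
grasp_force: 60.8
```

Run:
```python
from h import *
st()
```

```text
[ 0.5278 -0.0252  0.1743] yaw y -41.45 tilt [-0.0004  0.0006] F [-3.93  3.83 -1.6 ] T [0.974 1.327 0.147] j [-0.05  0.33 -0.03  1.22  0.    2.25] 0.0208 14.1833
```

>>> send_rows(
  steps="-1 -.0005 .0005 0 0 0 .015;-1 0 0 .004 0 0 0;-1 0 0 .006 0 0 0;-1 0 0 .01 0 0 0;-1 0 0 .015 0 0 0",
)

```text
clock: 14.6
eef_pos: [0.5283, -0.0257, 0.2103]
tool_rot: [0.908, 0.418, 0.0, 0.001]
ft_force: [0.8, 0.2, -4.4]
grip_width: 0.0214
grasp_force: 61.4
```

Run:
```python
from h import *
st()
```

```text
[ 0.5283 -0.0257  0.2103] yaw y -40.57 tilt [ 0.0013 -0.0019] F [ 0.78  0.21 -4.4 ] T [-0.025  0.01  -0.045] j [-0.05  0.31  0.04  1.3  -0.    2.23] 0.0214 14.6
```

>>> send_rows(
  steps="-1 0 0 .03 0 0 .099;-1 0 0 .031 0 0 .099;-1 0 .01 0 0 0 .099;-1 0 .02 0 0 0 .099;-1 0 .02 0 0 0 .099",
)

```text
clock: 15.02
eef_pos: [0.5297, 0.0243, 0.2741]
tool_rot: [0.777, 0.629, 0.003, 0.003]
ft_force: [-0.6, -0.6, -5.2]
grip_width: 0.021
grasp_force: 61.5
```

>>> send_rows(
  steps="-1 0 .02 0 0 0 .099;-1 0 .02 0 0 0 .099;-1 0 .02 0 0 0 .099;-1 0 .02 0 0 0 .099;-1 0 .02 0 0 0 .099",
)

```text
clock: 15.43
eef_pos: [0.5292, 0.1256, 0.2731]
tool_rot: [0.599, 0.801, 0.002, 0.003]
ft_force: [0.6, 0.1, -4.7]
grip_width: 0.021
grasp_force: 61.5
```

>>> send_rows(
  steps="-1 0 .02 0 0 0 .099;-1 0 .02 0 0 0 .099;-1 0 .02 0 0 0 .099;-1 0 .02 0 0 0 .099;-1 0 .02 0 0 0 .099",
)

```text
clock: 15.85
eef_pos: [0.5292, 0.2259, 0.2731]
tool_rot: [0.384, 0.923, 0.001, 0.003]
ft_force: [0.2, -0.3, -4.2]
grip_width: 0.0212
grasp_force: 61.5
```

>>> send_rows(
  steps="-1 0 .02 0 0 0 .099;-1 0 .02 0 0 0 .099;-1 0 .02 0 0 0 .099;-1 0 .02 0 0 0 .099;-1 0 .02 0 0 0 .099",
)

```text
clock: 16.27
eef_pos: [0.5291, 0.3261, 0.273]
tool_rot: [0.146, 0.989, 0.001, 0.003]
ft_force: [0.3, -1.0, -4.2]
grip_width: 0.0207
grasp_force: 61.5
```

>>> send_rows(
  steps="-1 -.0015 .02 0 0 0 .099;-1 -.0015 .02 0 0 0 .099;-1 -.0013 .02 0 0 0 .099;-1 0 .007 0 0 0 .099;-1 0 0 0 0 0 .099",
)

```text
clock: 16.68
eef_pos: [0.5243, 0.3947, 0.2723]
tool_rot: [-0.102, 0.995, 0.001, 0.003]
ft_force: [-0.1, -0.3, -4.5]
grip_width: 0.0214
grasp_force: 61.5
```

>>> send_rows(
  steps="-1 0 0 0 0 0 0;-1 0 0 0 0 0 0;-1 0 0 0 0 0 0;-1 0 0 0 0 0 0;-1 0 0 0 0 0 0",
)

```text
clock: 17.1
eef_pos: [0.5236, 0.3917, 0.2708]
tool_rot: [-0.098, 0.995, 0.0, 0.0]
ft_force: [-0.2, -0.6, -3.6]
grip_width: 0.021
grasp_force: 61.5
```

Run:
```python
from h import *
st()
c,P=shot("wrist","w6");print(orange(c,P,.285,.315))
```

```text
[0.5236 0.3917 0.2708] yaw y 101.2 tilt [0.0008 0.0003] F [-0.18 -0.61 -3.61] T [-0.031  0.051 -0.042] j [ 0.64  0.56  0.58  1.59 -0.    0.45] 0.021 17.1
(np.int64(6898), ((519.7738037109375, 391.62518310546875), (88.1926040649414, 23.042301177978516), 11.338465690612793), array([0.021 , 0.0063, 0.299 ]))
```

View pics/w6.png

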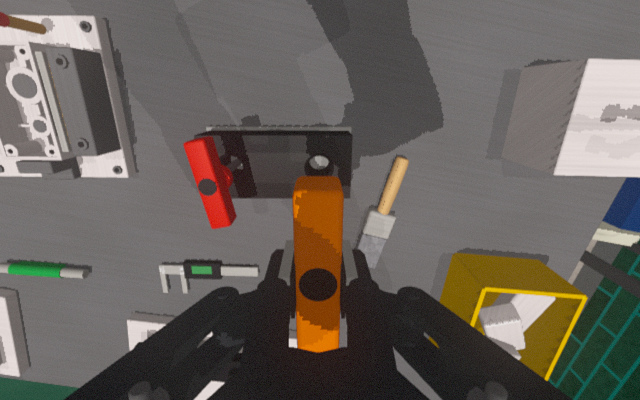

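The hole mouth is visible at about (320,163), just past the bar's near end. The key has tilted about 1.2° in the grip, so I'll measure the hole directly.

Run:
```python
from h import *
c,P=shot("wrist","w7")
K=c["camera_matrix"];o=c["obs"];W=np.eye(4);W[:3,:3]=R.from_quat(o["tool_rot"]).as_matrix();W[:3,3]=o["eef_pos"];T=W@c["T_tool_cam"]
def hit(u,v,z):
    r=T[:3,:3]@np.linalg.inv(K)@[u,v,1];return T[:3,3]+r*(z-T[2,3])/r[2]
z=P[...,2];print((z[148:178:2,300:342:3]*1000).round().astype(int))
m=np.zeros(z.shape,np.uint8);m[146:180,300:342]=((z<.060)&(z>-.01))[146:180,300:342]
n,l,s,cen=cv2.connectedComponentsWithStats(m);i=1+np.argmax(s[1:,4]);x,y,w,h,_=s[i];print(s[i],cen[i])
for p in((x,y+h/2),(x+w,y+h/2),(x+w/2,y),(x+w/2,y+h),(x+w/2,y+h/2)):print(hit(*p,.064).round(4))
# block outline
b=(abs(z-.063)<.004)&(P[...,1]>.2)&(P[...,0]<.62);q=P[b];print(cv2.minAreaRect((q[:,:2]*1000).astype(np.float32)))
```

```text
[[64 64 63 63 63 64 64 63 63 63 64 63 64 64]
 [64 64 63 63 64 64 63 64 63 64 63 64 64 64]
 [65 64 65 63 64 64 64 63 64 65 65 65 63 64]
 [64 64 63 65 64 63 64 64 63 65 64 64 64 63]
 [63 62 63 64 63 60 60 60 61 64 63 64 64 64]
 [65 62 64 62 60 11 11 11 11 62 63 64 63 63]
 [64 63 64 61 12 12 12 11 11 12 63 64 62 64]
 [64 63 62 11 11 10 12 13 11 12 62 64 64 64]
 [64 64 63 16 11 14 12 11 10 10 60 63 63 63]
 [64 64 60 26 12 11 11 11 12 17 60 64 64 64]
 [65 63 60 34 17 12 11 14 13 27 60 65 63 64]
 [62 62 62 43 28 19 15 18 25 37 62 64 64 63]
 [65 63 62 53 38 30 27 30 35 46 61 62 64 63]
 [63 64 63 60 48 41 36 40 44 58 63 65 62 66]
 [64 64 64 60 59 50 48 48 54 60 63 64 64 65]]
[306 156  25  21 406] [318.5270936  166.70689655]
[0.525  0.3775 0.064 ]
[0.5189 0.4078 0.064 ]
[0.5091 0.3901 0.064 ]
[0.5351 0.3953 0.064 ]
[0.5219 0.3926 0.064 ]
((488.4178466796875, 457.0409851074219), (116.56410217285156, 424.8179016113281), 22.030303955078125)
```

>>> send_rows(
  steps="-1 -.0005 .0005 -.03 0 0 0;-1 0 0 -.03 0 0 0;-1 0 0 -.03 0 0 0;-1 0 0 -.005 0 0 0;-1 0 0 0 0 0 0",
)

```text
clock: 17.62
eef_pos: [0.521, 0.3912, 0.1723]
tool_rot: [-0.098, 0.995, -0.002, -0.003]
ft_force: [-1.1, -0.4, -5.5]
grip_width: 0.021
grasp_force: 61.3
```

>>> send_rows(
  steps="-1 0 0 -.006 0 0 0;-1 0 0 -.006 0 0 0;-1 0 0 -.006 0 0 0;-1 0 0 -.006 0 0 0;-1 0 0 -.006 0 0 0",
)

```text
clock: 18.03
eef_pos: [0.5231, 0.3929, 0.1456]
tool_rot: [-0.098, 0.995, 0.0, 0.001]
ft_force: [-0.3, -1.0, -3.8]
grip_width: 0.0211
grasp_force: 61.5
```

Run:
```python
from h import *
st()
```

```text
[0.5231 0.3929 0.1456] yaw y 101.3 tilt [0.0012 0.0009] F [-0.31 -1.   -3.84] T [-0.047 -0.011  0.013] j [ 0.64  0.59  0.31  1.29 -0.    0.45] 0.0211 18.0333
```

Tip is at 0.044, inside the hole with no contact. I'll lower by 31 mm more.

>>> send_rows(
  steps="-1 0 0 -.008 0 0 0;-1 0 0 -.008 0 0 0;-1 0 0 -.008 0 0 0;-1 0 0 -.003 0 0 0;-1 0 0 -.002 0 0 0",
)

```text
clock: 18.45
eef_pos: [0.5225, 0.3925, 0.1153]
tool_rot: [-0.098, 0.995, -0.0, -0.0]
ft_force: [0.7, -0.2, -3.7]
grip_width: 0.0211
grasp_force: 61.6
```

Run:
```python
from h import *
st()
```

```text
[0.5225 0.3925 0.1153] yaw y 101.3 tilt [-0.0008 -0.0006] F [ 0.74 -0.15 -3.73] T [ 0.055 -0.018  0.049] j [0.64 0.61 0.27 1.23 0.   0.45] 0.0211 18.45
```

>>> send_rows(
  steps="-1 0 0 -.0013 0 0 0;-1 0 0 0 0 0 0;0.3 0 0 0 0 0 0;0.3 0 0 0 0 0 0;0.3 0 0 0 0 0 0",
)

```text
clock: 18.87
eef_pos: [0.5235, 0.3932, 0.1165]
tool_rot: [-0.098, 0.995, 0.001, 0.001]
ft_force: [0.0, 0.4, -0.0]
grip_width: 0.055
grasp_force: 0.0
```

>>> send_rows(
  steps="0.3 0 0 0 0 0 0;0.3 0 0 0.01 0 0 0;0.3 0 0 .02 0 0 0;0.3 0 0 .03 0 0 0;0.3 0 0 .03 0 0 0",
)

```text
clock: 19.28
eef_pos: [0.5222, 0.3922, 0.2061]
tool_rot: [-0.098, 0.995, -0.0, -0.001]
ft_force: [0.7, 1.2, 0.6]
grip_width: 0.0556
grasp_force: 0.0
```

>>> send_rows(
  steps="0.3 0 0 .02 0 0 0;0.3 0 0 .01 0 0 0;0.3 0 0 0 0 0 0;0.3 0 0 0 0 0 0;0.3 0 0 0 0 0 0",
)

```text
clock: 19.7
eef_pos: [0.5221, 0.3921, 0.2332]
tool_rot: [-0.098, 0.995, -0.001, -0.001]
ft_force: [0.2, 0.2, 0.1]
grip_width: 0.0557
grasp_force: 0.0
```

Run:
```python
from h import *
st()
c,P=shot("wrist","w8");print(orange(c,P,.12,.16,box=(.52,.39)))
```

```text
[0.5221 0.3921 0.2332] yaw y 101.3 tilt [-0.0024 -0.0019] F [0.16 0.22 0.14] T [0.049 0.082 0.031] j [ 0.64  0.56  0.49  1.5  -0.    0.45] 0.0557 19.7
(np.int64(2305), ((519.8640747070312, 392.55133056640625), (90.63184356689453, 27.139183044433594), 10.812703132629395), array([0.0257, 0.0049, 0.1419]))
```

View pics/w8.png

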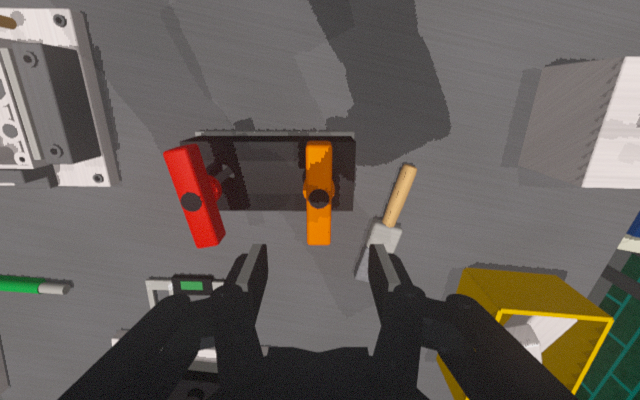

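The key stands in its hole with its top at 0.142 m, the same as at the start, leaning about 1.5°. The gripper is clear, so I'm handing in.

```bash
python3 -c "
from workcell import *
print(job_done())"
```

```text
the job is handed in; nothing more can be done
None
```

The casting is nipped at about 0.8 N m on the key, the key is back standing in its hole in the tool block, and the job is handed in; the clamping force on the casting was only inferred from that torque, and no verdict came back.

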